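# Close the photometer lid and hold the shutter open at its mark

## Task

The sample vial is already in the well of the little photometer. Lower the open lid gently until it is fully shut, and only then pull the spring-return shutter by its upright tab until the index line on its carriage is level with the line on the small clamped cursor, and hold it there for the reading: finish while still holding the tab at the mark, because it springs shut when let go. Do not shift the cursor or disturb the other things on the bench.

Things in the scene. Friction and masses are not known exactly. Their poses are not given: they have to be found in the camera images.
- photometer: Vial photometer fixed to the bench: white chamber block on a grey base, 126 mm deep (x), 136 wide (y), 74 high. Origin: centre of its underside, on the bench. Own x points from the front panel (display, two keys) to the black detector barrel behind (to x 133 mm, 68 high); y to its left; z up. An aluminium bed (x 0 to 50 mm, top 36 high) runs out of its right side to y -210 mm and carries the shutter.
- lid (a joint): Lid angle, rad: 0 = shut on its stop, growing as the front edge swings up and back; starts between 0.9 and 1.25. Friction hinge: the lid stays where it is left; 1 to 3 N across its front edge moves it. Lid 130 mm wide (y), reaching 124 mm forward of the hinge; shut, its flat upper face is 91 mm above the bench and 15 mm above the hinge line.
- lid_hinge (a point): Point on the lid's hinge line, at its middle: own x +62 mm, z 76 mm in the photometer's frame; the hinge line runs along the photometer's y.
- lid_lip (a point): Middle of the upper face of the grey lip on the lid's front edge: a tongue 8 mm thick, 56 mm wide (y), standing 19 mm out of the edge. Moves with the lid; shut, it lies at photometer x -70 mm, y 0, z 89 mm: 132 mm forward of the hinge line and 13 mm above it.
- shutter: Spring-return shutter slide: carriage 34 mm long (y), its top 51 mm above the bench, with an upright black ribbed pull tab, 12 mm thick along the pull (y), 30 wide (x), top at 103 mm. Origin: under the tab's middle, 37 mm above the bench; axes as the photometer's; shut: photometer x +28, y -122 mm, 46 mm clear of the chamber. Draws out 55 mm along -y; a spring pulls back, 5 N at first, 1.2 N more per 10 mm.
- index_line (a point): Middle of the visible black index line across the small steel plate at the front of the shutter's carriage, 51 mm above the bench; the same y as the middle of the tab, 16 mm in front of it. Its axes are the photometer's.
- cursor_line (a point): The mark: white line on top of the cursor, a small dark steel saddle (14 mm wide in y, top 52 mm above the bench) clamped by a thumb screw to the bed's front edge, 9 mm in front of the index line; axes as the photometer's. It stands 18 to 44 mm farther out (photometer -y) than the index line of the shut shutter. It must not be shifted.
- vial: Sample vial, glass with white cap, 25 mm across, 52 mm tall, standing in the well of the chamber, its cap 8 mm above the deck. Origin: centre of its underside. Stays there.
- well (a point): Centre of the well's floor, where the vial's underside stands: photometer x -12 mm, y 0, z 30 mm.
- timer: White kitchen-type timer lying flat, 56x64x19 mm, in front of the shutter bed; bystander. Origin: centre of its underside.
- dropper_bottle: Amber dropper bottle, 32 mm across, 97 mm tall, standing left of the photometer; bystander. Origin: centre of its underside.
- canister: Small white screw-cap jar, 31 mm across, 40 mm tall, standing on the bench left of the photometer; bystander. Origin: centre of its underside.
- slide_carton: Card box of slides, 31x81x28 mm, on the left; bystander. Origin: centre of its underside.
- marker_pen: Black marker pen lying at the right front, 132 mm long; bystander. Origin: centre of its underside.
- pencil: Yellow pencil lying at the far left, 162 mm long; bystander. Origin: centre of its underside.

How it is judged (in metres and radians):
On the way, in this order (a step that is already met when the one before it is completed fails the run):
1. the lid is fully shut (value of joint lid below 0.04 rad), for 0.2 s.
2. with the lid shut, the shutter is drawn to the mark by its tab (value of joint lid below 0.04 rad and y of index_line in the frame of cursor_line between -0.004 and 0.004 m and contact force between the fingers and shutter above 1 N), for 0.3 s.
At the end, for the whole second after the job is handed in: The robot still holds the pull tab (its fingers press on it), the shutter's index line is within 4 mm of the cursor's line along the slide, the lid is shut (within 0.04 rad of its stop), and the vial stands in its well (within 8 mm) (all of step 2 and distance between vial and well below 0.008 m); the arm keeps its last pose, push and grip.
It fails at once if the shutter is drawn more than 6 mm while the lid is not shut (open more than 0.08 rad) (y of shutter in the frame of photometer below -0.128 m and value of joint lid above 0.08 rad).
It fails at once if the lid slams: it turns faster than 1.5 rad/s over the last 0.15 rad before its stop (value of joint lid below 0.15 rad and velocity of joint lid below -1.5 rad/s).
It fails at once if the cursor is shifted by more than 3 mm (distance of cursor_line from where it was at the start of the episode above 0.003 m).
It fails at once if a bystander is moved by more than 20 mm (distance of any of timer, slide_carton, dropper_bottle, canister, marker_pen, pencil from where it was at the start of the episode above 0.02 m).
It also fails if it takes over 51 s, if anything falls off the work surface, if the arm or the gripper's body presses on something with over 40 N, if the wrist force passes 120 N, or if a joint passes its speed limit or range.

## Robot

A 6-joint arm with a two-finger parallel gripper is mounted at the origin on a cart in front of the work surface, level with it; the furniture and walls round the work are solid. World frame = base frame: x ahead of the robot, y to its left, z up, the work surface at z = 0. Lengths are in mm, angles in degrees, forces in N, time in s.
With the tool pointing down it reaches from about 300 to 850 mm from the base axis. Payload 4.2 kg.
Tool frame: the origin (TCP) lies between the finger pads; the fingertips stand 25 mm ahead of it and the grasp point (between the pads) lies 6 mm ahead of it; x points along the fingers, y is the direction in which the jaws open and shut, and the axes are right-handed (so a half turn about x gives the same grasp; the last joint's range is limited). The gripper opens to 91 mm and grips with 3 to 60 N. Pads are 32 mm wide; open, the fingers measure 118 mm over their backs; the gripper's body (76 mm by 178 mm) begins 60 mm behind the grasp point.
Start: joints at [-74.828, 18.312, 89.639, -0, 72.044, -1.146], TCP at [161.557, -551.851, 238.976] pointing down, gripper open.
Joint ranges: [-177.97, 177.97], [-48.28, 115.42], [12.27, 149.76], [-77.06, 257.06], [2.81, 150.46], [-146.56, 146.56]. Speed limits (degrees/s): [147.25, 147.25, 180, 180, 180, 180].

## Interface

Orientations are given as [roll, pitch, yaw] about the fixed x, y, z axes, in that order (R = Rz(yaw) Ry(pitch) Rx(roll)).
In Python, from workcell import env gives the robot as it stands.
- The arm moves only by the tool jog_arm, never from a script. Its argument "plan" is one flat list of numbers, 4 for each row, row after row: the shift along the tool's x, y, z in cm, then the turn about the tool's x in units of 6 degrees (1.0 is 6 degrees). In form: [tx, ty, tz, turn, tx, ty, tz, turn, ...]. A call has 1 to 12 rows; each row shifts and turns the commanded pose from where the row before left it, along the tool's axes as they then stand; what a row does not reach is not made up. A row lasts 1/12 s, in which the tool goes at most 41.7 mm and 7.16 degrees, less where a joint would pass 70% of its speed; a pose out of reach is approached as far as the arm can. A call with a gripper value outside its range is refused whole. "claw" is the finger opening in cm, from 0 to 9.12, set as the call begins (left out, the last holds). The fingers move at their own pace and stop on an object; "newtons" is the grip in N (left out, the last holds). Time passes only in rows, so rows that do not move let the fingers close. It gives the time, the measured TCP pose, the force and the opening at its end, in the units of the state.
- env.state(): the state, without advancing time (a new reading comes with each control period).
- env.grab_frame(name): name is "scene" or "side" or "wrist"; returns the picture (480x640x3 uint8, red, green, blue); there is no depth.
- env.calibration(name): a dict with "vertical_fov" (degrees; the focal length in pixels is half the picture's height over the tangent of half this angle, whatever the lens; pixels are square), "cx", "cy" (the principal point, pixels), "k1" (the pictures are not rectified: a ray, as slopes to the right and down, at radius r is drawn at 1 + k1 r^2 times it, then the intrinsics apply), "origin" and "orientation" of the camera in the world; the wrist camera has in their place "T_tool_cam" (4x4, takes a point from camera to tool coordinates, whose origin is the TCP and whose axes are the tool frame's). Camera axes: x right, y down, z forward; pixel columns grow to the right and rows downward; lengths in mm; the calibration is good to about 2 mm. A picture is of the moment at which its call begins: read the wrist's pose just before it. calibration takes no time and is no camera call.
- env.job_done(): hands the job in, once; it reports no verdict.
The state is a dict: "time_s": time; "qpos": joint angles; "qvel": joint speeds; "effort": joint torques, N m; "ee_pos": TCP position; "ee_rot": TCP orientation; "force": force on the tool from outside, world axes, zero at the start; "torque": the same for the moment, N m; "gripper_width": finger opening in mm.
Only numpy, scipy, OpenCV 4.12 (cv2) and the standard library are available. Lean on these libraries where they do the work, as an engineer would, in place of code of your own. Each camera call takes 0.05 s, during which the arm holds its last target.

## Working session

There is one attempt and no reset: what is moved stays moved. The work goes in short steps, Python scripts to look and compute and a tool call to move; the robot and the scene stay as the last step left them, time stands still between calls to the robot, and variables do not carry over. Pictures are saved under pics/ and viewed, and the job is handed in when it is done.

Besides the shell and the picture viewer there is one more tool, called after "Emit:" as name(argument=value, ...) on one line, values as JSON. jog_arm: Moves the arm, as the interface text tells. Its arguments: {"type":"object","properties":{"plan":{"type":"array"},"claw":{"type":"number"},"newtons":{"type":"number"}},"required":["plan"]}

```bash
mkdir -p pics; ls
python3 - <<'E'
from workcell import env
import cv2,json
print(env.state())
for n in("scene","side","wrist"):
    c=env.calibration(n);print(n,c)
    cv2.imwrite(f"pics/{n}0.png",env.grab_frame(n)[:,:,::-1])
E
```

```text
pics
{'time_s': 0.0, 'qpos': array([-7.48294246e+01,  1.83512442e+01,  8.97051100e+01, -1.50386803e-03,
        7.20432738e+01, -1.14490436e+00]), 'qvel': array([ 0.02506007, -0.04699427,  0.08363686, -0.02712534, -0.04141533,
        0.02974557]), 'effort': array([-7.03172591e-04, -4.12462091e+01, -2.31973618e+01,  7.27009191e-02,
        4.58882831e-02, -1.43389316e-04]), 'ee_pos': array([ 161.41790479, -551.40988044,  238.13299772]), 'ee_rot': array([-90.32268328,  89.90036173, 105.99326141]), 'force': array([-0.44299989, -0.14397508,  0.73954447]), 'torque': array([-0.02529763,  0.02600726,  0.0573855 ]), 'gripper_width': 91.06381871406977}
scene {'vertical_fov': 45.845829312869, 'cx': 322.48551913442253, 'cy': 233.66011421085014, 'k1': 0.019343578624724016, 'origin': array([-446.27376123, -828.59406709,  647.88082723]), 'orientation': array([-114.33270865,    0.14138209,  -46.19082669])}
side {'vertical_fov': 46.70693425643703, 'cx': 321.0166254006335, 'cy': 239.29721654944717, 'k1': -0.005366279990981847, 'origin': array([ 473.58097564, 1257.99352505, 1097.46617866]), 'orientation': array([-130.28881267,   -0.58937056, -178.61968343])}
wrist {'vertical_fov': 71.57047656080047, 'cx': 326.24022532372607, 'cy': 242.44166107079303, 'k1': 0.0016749322293983426, 'T_tool_cam': array([[ 8.36939356e-04, -2.95030117e-01,  9.55487587e-01,
        -1.45800768e+02],
       [ 9.99999360e-01, -4.80158195e-04, -1.02418908e-03,
        -2.12109849e-01],
       [ 7.60951818e-04,  9.55487833e-01,  2.95029526e-01,
        -8.34280670e+01],
       [ 0.00000000e+00,  0.00000000e+00,  0.00000000e+00,
         1.00000000e+00]])}
```

View pics/scene0.png

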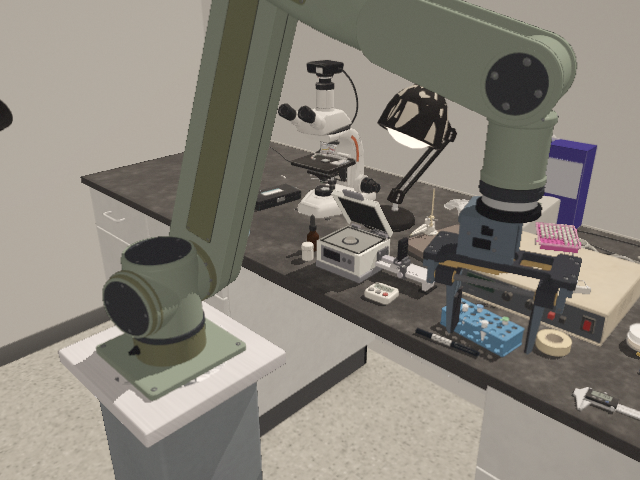

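View pics/side0.png

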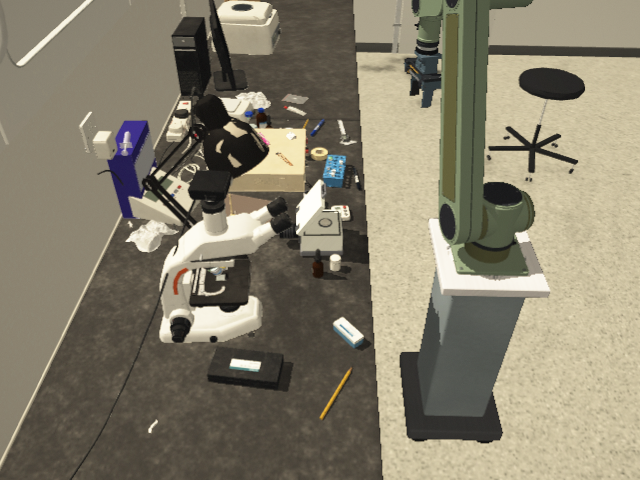

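View pics/wrist0.png

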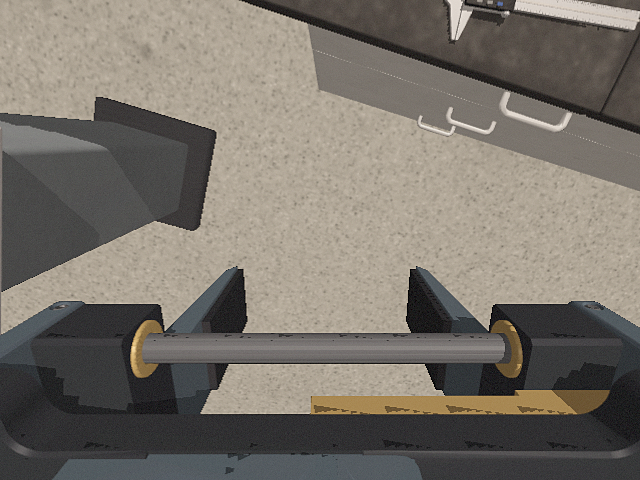

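Run:
```python
import cv2
a=cv2.imread("pics/scene0.png")[180:320,280:460];cv2.imwrite("pics/scene0z.png",cv2.resize(a,None,fx=4.2,fy=4.2,interpolation=cv2.INTER_CUBIC))
a=cv2.imread("pics/side0.png")[160:290,260:400];cv2.imwrite("pics/side0z.png",cv2.resize(a,None,fx=4.5,fy=4.5,interpolation=cv2.INTER_CUBIC))
```

```text
(no output)
```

View pics/scene0z.png

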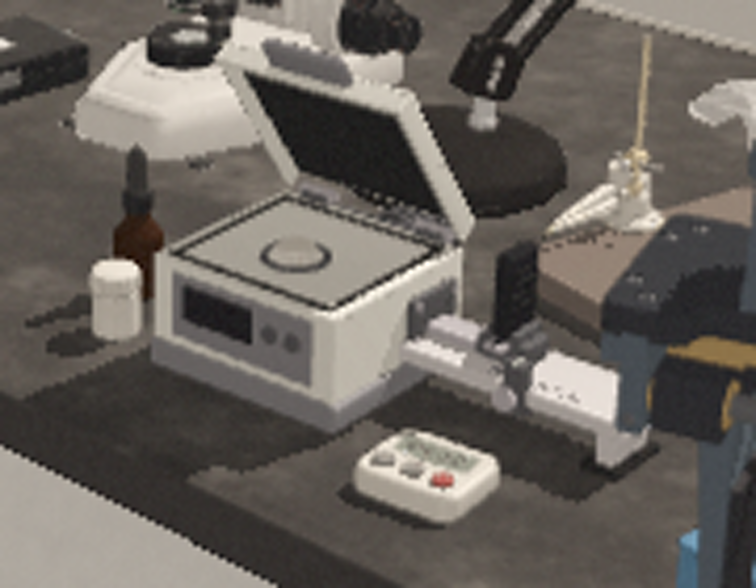

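View pics/side0z.png

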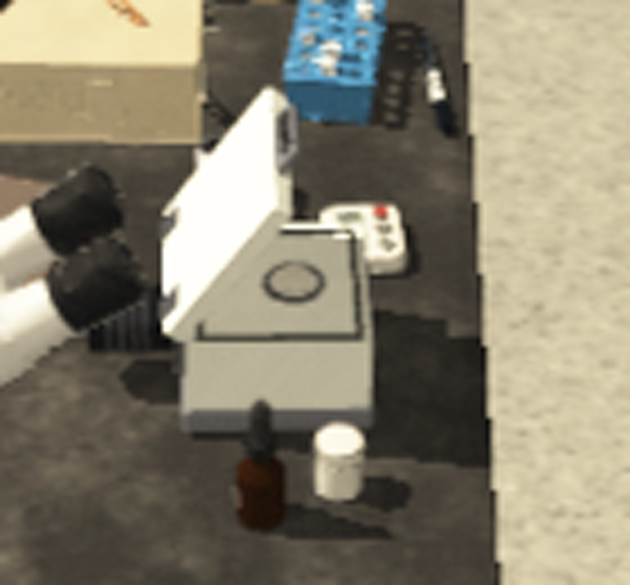

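```bash
cat > h.py <<'E'
import numpy as np,cv2
from scipy.spatial.transform import Rotation as R
from workcell import env
def K(c):
    f=240/np.tan(np.radians(c["vertical_fov"]/2));return f
def pose(n,st=None):
    c=env.calibration(n)
    if n!="wrist": return R.from_euler('xyz',c["orientation"],degrees=True).as_matrix(),np.array(c["origin"]),c
    st=st or env.state()
    Rt=R.from_euler('xyz',st["ee_rot"],degrees=True).as_matrix();T=c["T_tool_cam"]
    return Rt@T[:3,:3],st["ee_pos"]+Rt@T[:3,3],c
def ray(n,px,st=None):
    Rm,o,c=pose(n,st);f=K(c)
    u=np.array([px[0]-c["cx"],px[1]-c["cy"]])/f
    v=u.copy()
    for _ in range(10): v=u/(1+c["k1"]*(v@v))
    d=Rm@np.array([v[0],v[1],1]);return o,d/np.linalg.norm(d)
def onz(n,px,z,st=None):
    o,d=ray(n,px,st);return o+d*(z-o[2])/d[2]
def proj(n,P,st=None):
    Rm,o,c=pose(n,st);q=Rm.T@(np.array(P)-o);v=q[:2]/q[2];v=v*(1+c["k1"]*(v@v))
    return v*K(c)+[c["cx"],c["cy"]]
def tri(a,b):
    A=np.zeros((3,3));B=np.zeros(3)
    for o,d in(a,b):
        M=np.eye(3)-np.outer(d,d);A+=M;B+=M@o
    return np.linalg.solve(A,B)
E
python3 - <<'E'
from h import *
S=lambda X,Y:(280+X/4.2-.4,180+Y/4.2-.4)
D=lambda X,Y:(260+X/4.5-.4,160+Y/4.5-.4)
for l,p,z in[("FLtop",(168,252),74),("FRtop",(338,310),74),("BRtop",(462,245),74),("FLbot",(155,366),0),("FRbot",(330,430),0),("bedFR?",(600,466),0),
 ("tabtop",(520,245),103),("timer",(427,475),19)]:
    print(l,onz("scene",S(*p),z).round(1))
for l,p,z in[("FLbot",(372,430),0),("BLbot",(183,430),0),("FLtop",(372,340),74),("BLtop",(185,345),74),("cap",(295,281),82)]:
    print("side",l,onz("side",D(*p),z).round(1))
print("cap scene",onz("scene",S(296,250),82))
# lip by triangulation
print("lip",tri(ray("scene",S(310,58)),ray("side",D(288,135))))
E
```

```text
FLtop [438.9  32.   74. ]
FRtop [448.7 -86.7  74. ]
BRtop [561.9 -83.8  74. ]
FLbot [434.2  38.6   0. ]
FRbot [446.6 -85.2   0. ]
bedFR? [ 516.7 -216.3    0. ]
tabtop [ 532.7 -144.3  103. ]
timer [ 418.8 -174.6   19. ]
side FLbot [429.   33.6   0. ]
side BLbot [553.  38.   0.]
side FLtop [431.5  30.1  74. ]
side BLtop [550.6  39.4  74. ]
side cap [481.7 -18.5  82. ]
cap scene [478.13945783 -30.45762474  82.        ]
lip [488.77553509 -27.45392001 192.66264868]
```

Run:
```python
from h import *
st=env.state();print(R.from_euler('xyz',st["ee_rot"],degrees=True).as_matrix().round(4),st["time_s"])
for l,a,b in[("lamp rim front",(385,122),(268,153)),("lamp rim low",(410,147),(238,172)),("lamp joint",(452,135),(200,138)),("scope top",(325,68),(210,180)),("scope eyepiece R",(290,112),(280,208)),("eyepiece L",(308,122),(275,232)),("lamp base",(402,218),(0,0))]:
    if b!=(0,0): 
        P=tri(ray("scene",a),ray("side",b));print(l,P.round(0),(proj("scene",P)-a).round(0),(proj("side",P)-b).round(0))
    else: print(l,onz("scene",a,10))
```

```text
[[-3.000e-04  2.809e-01 -9.597e-01]
 [ 1.300e-03 -9.597e-01 -2.809e-01]
 [-1.000e+00 -1.300e-03 -0.000e+00]] 0.15
lamp rim front [636.   3. 328.] [-0.  1.] [-0. -1.]
lamp rim low [723. -14. 253.] [ 0. -0.] [0. 0.]
lamp joint [825. -84. 294.] [ 5. -7.] [4. 7.]
scope top [724. 281. 422.] [ 1. -1.] [1. 2.]
scope eyepiece R [576. 260. 331.] [ 3. -3.] [3. 4.]
eyepiece L [607. 255. 282.] [-5.  4.] [-5. -6.]
lamp base [808.9694915   58.02732744  10.        ]
```

Emit:
jog_arm(plan=[-0.8,-2.0,-3.0,0,-0.8,-2.0,-3.0,0,-0.8,-2.0,-3.0,0,-0.8,-2.0,-3.0,0,-0.8,-2.0,-3.0,0,-0.8,-2.0,-3.0,0,-0.8,-2.0,-3.0,0,-0.8,-2.0,-3.0,0,0,-2.0,-3.0,0,0,-2.0,-3.0,0,0,-2.0,-3.0,0,0,-2.0,-3.0,0])

```text
time_s: 1.15
ee_pos: [440.3, -218.7, 302.9]
ee_rot: [45.0, 90.0, -118.7]
force: [-0.4, -1.6, -0.2]
gripper_width: 91.0
```

Emit:
jog_arm(plan=[0,-2.0,-3.0,0,0,-2.0,-3.0,0,0,-1.6,-2.6,0,0,0,0,-1.16,0,0,0,-1.16,0,0,0,-1.16,0,0,0,-1.16,0,0,0,-1.16,0,0,0,-1.16,0,0,0,-1.16,0,0,0,-1.16,0,0,0,-1.16])

```text
time_s: 2.15
ee_pos: [506.2, -142.4, 302.6]
ee_rot: [-91.9, 90.0, 167.4]
force: [-0.1, -0.1, 0.6]
gripper_width: 91.2
```

Emit:
jog_arm(plan=[0,0,0,-1.16,0,0,0,-1.16,0,0,0,-1.16,0,0,0,-1.16,0,0,0,-1.16,0,0,0,-1.16,0,0,0,-1.16,0,0,0,-1.16,0,0,0,-1.16,0,0,0,-1.16,0,0,0,-1.16,0,0,0,-1.16])

```text
time_s: 3.15
ee_pos: [506.2, -142.4, 302.6]
ee_rot: [-171.9, 90.0, 171.0]
force: [0.8, -0.1, 0.1]
gripper_width: 91.2
```

Emit:
jog_arm(plan=[0,0,0,-1.16,0,0,0,-1.16,0,0,0,-1.0,0,0,0,0,0,0,0,0], claw=0)

```text
time_s: 3.57
ee_pos: [506.3, -142.4, 302.7]
ee_rot: [166.4, 90.0, 168.6]
force: [0.6, -0.8, 0.0]
gripper_width: 61.1
```

Run:
```python
from h import *
st=env.state();print(st["time_s"],st["ee_pos"],st["qpos"],st["force"],st["gripper_width"]);print(R.from_euler('xyz',st["ee_rot"],degrees=True).as_matrix().round(4))
import pickle;pickle.dump(st,open("st1.pkl","wb"))
cv2.imwrite("pics/wrist1.png",env.grab_frame("wrist")[:,:,::-1])
```

```text
3.5667 [ 506.29618673 -142.41312502  302.70574493] [-1.69617132e+01  1.18864202e+01  8.93599447e+01 -2.82695435e-03
  7.87819429e+01 -1.09201629e+02] [ 0.61424513 -0.8137493   0.02411609] 61.061374391785726
[[-5.000e-04 -3.910e-02  9.992e-01]
 [ 1.000e-04  9.992e-01  3.910e-02]
 [-1.000e+00  1.000e-04 -5.000e-04]]
```

View pics/wrist1.png

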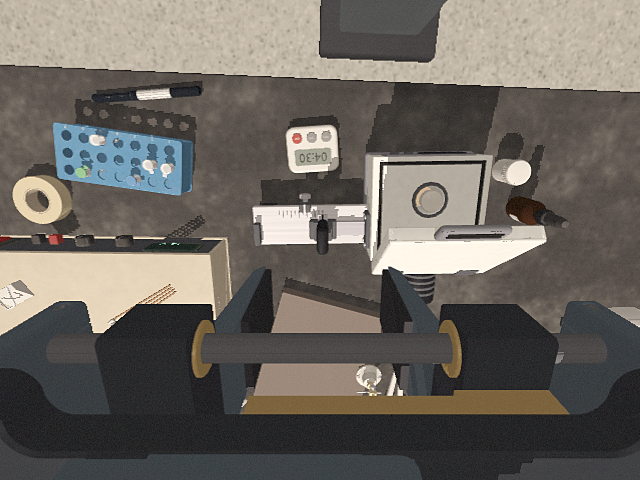

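Run:
```python
import cv2
im=cv2.imread("pics/wrist1.png")
cv2.imwrite("pics/w1a.png",cv2.resize(im[180:265,240:380],None,fx=5.6,fy=5.6,interpolation=cv2.INTER_CUBIC))
cv2.imwrite("pics/w1b.png",cv2.resize(im[140:290,355:555],None,fx=4,fy=4,interpolation=cv2.INTER_CUBIC))
```

```text
(no output)
```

View pics/w1a.png

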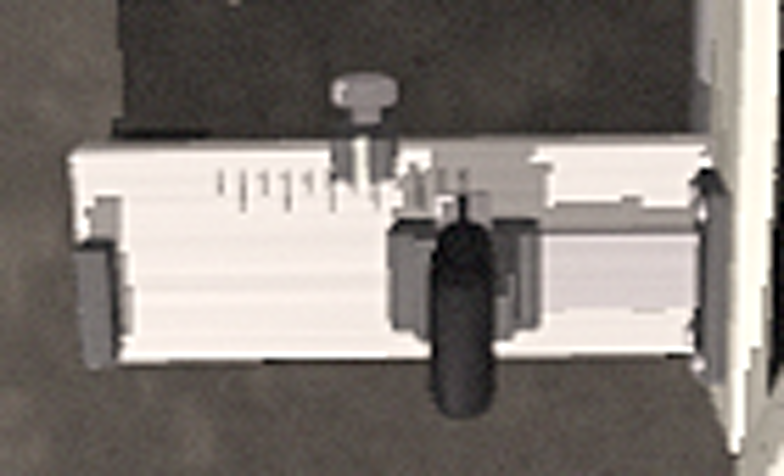

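View pics/w1b.png

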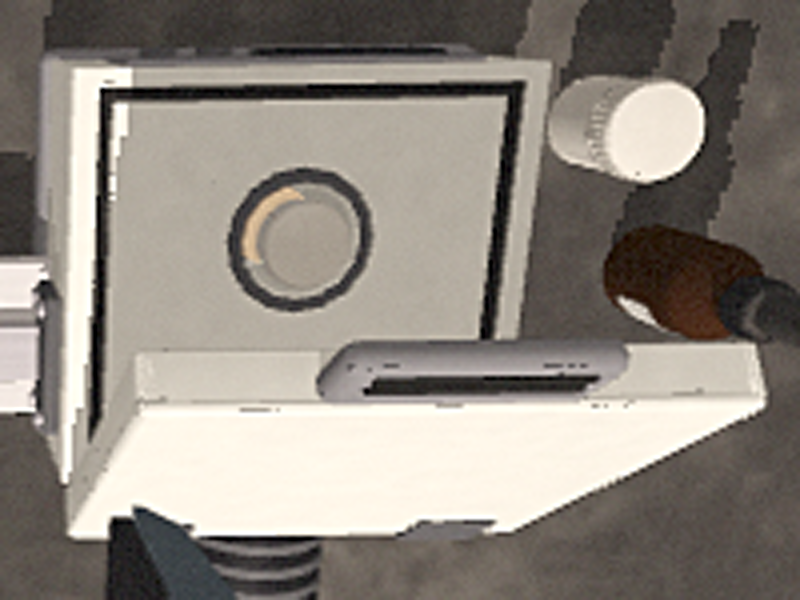

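Run:
```python
from h import *
import pickle
st=pickle.load(open("st1.pkl","rb"))
A=lambda X,Y:(240+X/5.6-.4,180+Y/5.6-.4)
B=lambda X,Y:(355+X/4-.4,140+Y/4-.4)
def o(l,p,z): 
    P=onz("wrist",p,z,st);print(l,P.round(1));return P
c=o("cursor",A(362,160),52);i=o("index",A(462,208),51)
a=o("bedFR",A(70,150),36);b=o("bedFL",A(695,136),36)
print("yaw bed",np.degrees(np.arctan2(-(b-a)[0],(b-a)[1])))
a2=o("bedBR",A(120,362),36);b2=o("bedBL",A(695,352),36)
print("yaw bed",np.degrees(np.arctan2(-(b2-a2)[0],(b2-a2)[1])))
o("well",B(300,239),74)
a=o("FR",B(74,66),74);b=o("FL",B(552,62),74);print("yaw",np.degrees(np.arctan2(-(b-a)[0],(b-a)[1])))
o("BR",B(66,480),74)
o("tabtop",A(462,240),103)
S=lambda X,Y:(280+X/4.2-.4,180+Y/4.2-.4)
D=lambda X,Y:(260+X/4.5-.4,160+Y/4.5-.4)
# lid upper front edge corners: right: wrist B(135,402), left B(765,402); scene corners right (408,90) left(222,48)
for l,w,s in[("upR",B(136,403),S(410,92)),("upL",B(766,403),S(226,48)),("loR",B(136,352),S(400,95))]:
    P=tri(ray("wrist",w,st),ray("scene",s));print(l,P.round(1),proj("wrist",P,st)-w)
for l,w,s in[("upL-side",B(766,403),D(268,90)) ]:
    P=tri(ray("wrist",w,st),ray("side",s));print(l,P.round(1),proj("wrist",P,st)-w)
```

```text
cursor [ 501.4 -168.8   52. ]
index [ 511.4 -146.9   51. ]
bedFR [ 504.8 -235.2   36. ]
bedFL [496.3 -95.5  36. ]
yaw bed 3.487709769604296
bedBR [ 554.2 -224.9   36. ]
bedBL [546.7 -91.9  36. ]
yaw bed 3.227308458662468
well [481.5 -26.   74. ]
FR [436.6 -93.7  74. ]
FL [430.6  36.3  74. ]
yaw 2.6444290175440304
BR [556.3 -86.5  74. ]
tabtop [ 506.  -146.5  103. ]
upR [498.4 -91.4 187.8] [ 0.08148002 -0.05562239]
upL [495.8  41.4 180.6] [-1.04594994  0.31971169]
loR [487.4 -93.  189.6] [-0.21883284  0.14714033]
upL-side [4.899e+02 1.000e-01 2.410e+02] [-3.41560987 15.7716804 ]
```

Emit:
jog_arm(plan=[0,2.34,1.0,-0.14,0,2.34,1.0,0,0,2.34,1.0,0,0,2.34,1.0,0,0,2.34,0.9,0,2.0,0,0,0,2.0,0,0,0,2.0,0,0,0,1.6,0,0,0,1.0,0,0,0,0,0,0,0], claw=0, newtons=30)

```text
time_s: 4.53
ee_pos: [547.8, -22.9, 214.7]
ee_rot: [174.3, 89.7, 177.4]
force: [-0.9, -0.1, 0.4]
gripper_width: 0.8
```

Run:
```python
from h import *
st=env.state();print(st["time_s"],st["ee_pos"],st["force"],st["gripper_width"])
im=env.grab_frame("scene")[:,:,::-1]
cv2.imwrite("pics/s2.png",cv2.resize(im[160:310,280:480],None,fx=4,fy=4,interpolation=cv2.INTER_CUBIC))
```

```text
4.5333 [547.82459792 -22.91040539 214.69495157] [-0.94400146 -0.14333193  0.4103765 ] 0.7536543089430188
```

View pics/s2.png

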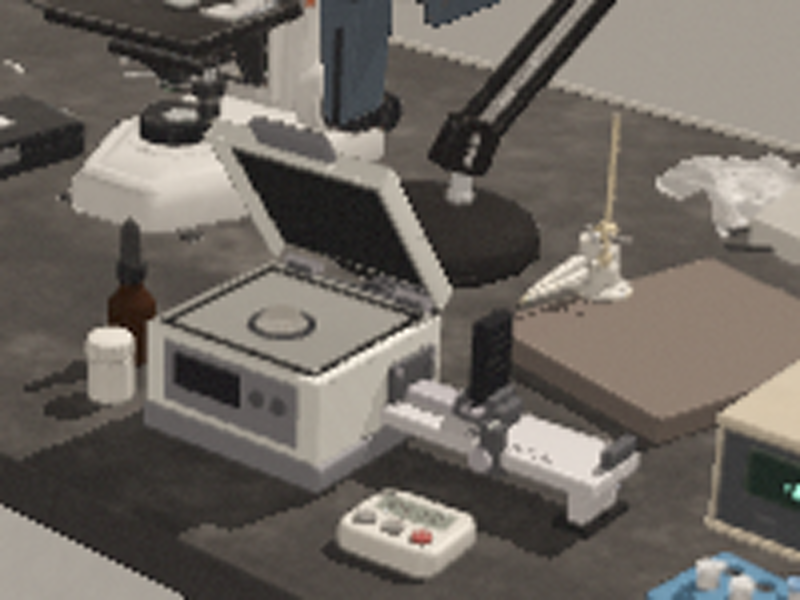

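Emit:
jog_arm(plan=[0.22,0,-0.76,0,0.22,0,-0.76,0,0.22,0,-0.53,0,0.22,0,-0.53,0,0.28,0,-0.52,0,0.28,0,-0.52,0,0.33,0,-0.47,0,0.33,0,-0.47,0,0.36,0,-0.45,0,0.36,0,-0.45,0,0.41,0,-0.41,0,0.41,0,-0.41,0])

```text
time_s: 5.58
ee_pos: [485.8, -26.6, 180.0]
ee_rot: [-172.2, 90.0, -168.9]
force: [-0.7, 0.5, 1.9]
gripper_width: 0.3
```

Run:
```python
from h import *
st=env.state();print(st["time_s"],st["ee_pos"],st["force"],st["gripper_width"])
im=env.grab_frame("scene")[:,:,::-1]
cv2.imwrite("pics/s3.png",cv2.resize(im[160:310,280:480],None,fx=4,fy=4,interpolation=cv2.INTER_CUBIC))
```

```text
5.5833 [485.84957225 -26.57054769 180.03375891] [-0.68829413  0.47057554  1.86719004] 0.2571428846032115
```

View pics/s3.png

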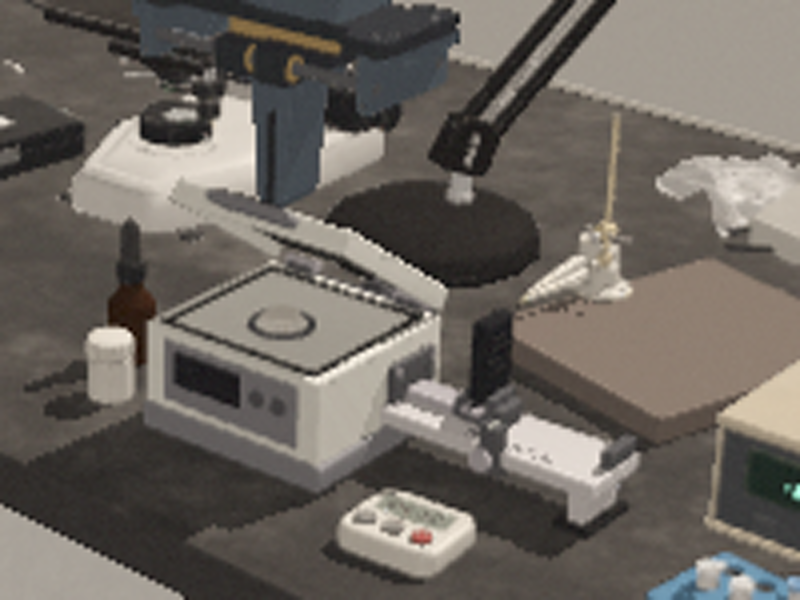

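Emit:
jog_arm(plan=[0.45,0,-0.37,0,0.45,0,-0.37,0,0.49,0,-0.32,0,0.49,0,-0.32,0,0.51,0,-0.27,0,0.51,0,-0.27,0,0.54,0,-0.21,0,0.54,0,-0.21,0,0.28,0,-0.08,0,0.28,0,-0.08,0,0.28,0,-0.08,0,0.28,0,-0.08,0])

```text
time_s: 6.63
ee_pos: [459.7, -28.1, 129.3]
ee_rot: [-168.5, 90.0, -165.2]
force: [-1.0, 0.9, 1.0]
gripper_width: 0.9
```

Emit:
jog_arm(plan=[0.28,0,-0.05,0,0.28,0,-0.05,0,0.28,0,-0.05,0,0.2,0,-0.05,0,0.15,0,0,0,0.1,0,0,0,0,0,0,0])

```text
time_s: 7.22
ee_pos: [457.9, -28.2, 116.4]
ee_rot: [-92.0, 90.0, -88.8]
force: [-0.9, 0.5, 0.6]
gripper_width: 0.3
```

Emit:
jog_arm(plan=[0.1,0,0,0,0.1,0,0,0,0,0,0,0])

```text
time_s: 7.47
ee_pos: [458.1, -28.2, 116.1]
ee_rot: [-13.8, 89.9, -10.5]
force: [-3.7, 0.4, 12.3]
gripper_width: 0.4
```

Emit:
jog_arm(plan=[0.1,0,0,0,0,0,0,0])

```text
time_s: 7.63
ee_pos: [458.1, -28.2, 116.0]
ee_rot: [-12.7, 89.9, -9.5]
force: [-5.1, 0.1, 19.5]
gripper_width: 0.0
```

Emit:
jog_arm(plan=[0,0,0,0,-0.3,0,0,0,-1.7,0,0,0,-2.5,0,0,0,-1.5,-1.0,0.6,0,0,-2.5,1.3,0,0,-2.5,1.3,0,0,-2.5,1.3,0,0,-2.2,1.2,0,0,-1.4,0.6,0,0,0,0,0])

```text
time_s: 8.55
ee_pos: [529.0, -147.8, 173.4]
ee_rot: [-45.4, 89.9, -42.2]
force: [0.1, -0.2, 0.1]
gripper_width: 0.3
```

Emit:
jog_arm(plan=[0,0,0,0], claw=4.4)

```text
time_s: 8.63
ee_pos: [527.2, -145.5, 173.2]
ee_rot: [141.5, 89.9, 144.6]
force: [-1.2, 0.2, 0.0]
gripper_width: 4.7
```

Run:
```python
from h import *
st=env.state();print(st["time_s"],st["ee_pos"],st["force"],st["gripper_width"])
print(R.from_euler('xyz',st["ee_rot"],degrees=True).as_matrix().round(4))
import pickle;pickle.dump(st,open("st4.pkl","wb"))
cv2.imwrite("pics/w4.png",env.grab_frame("wrist")[:,:,::-1])
im=env.grab_frame("scene")[:,:,::-1]
cv2.imwrite("pics/s4.png",cv2.resize(im[160:310,280:480],None,fx=4,fy=4,interpolation=cv2.INTER_CUBIC))
```

```text
8.6333 [ 527.23667417 -145.48147043  173.17584063] [-1.15201845  0.1922169   0.03043526] 4.729636695520215
[[-1.200e-03 -5.520e-02  9.985e-01]
 [ 8.000e-04  9.985e-01  5.520e-02]
 [-1.000e+00  9.000e-04 -1.100e-03]]
```

View pics/w4.png

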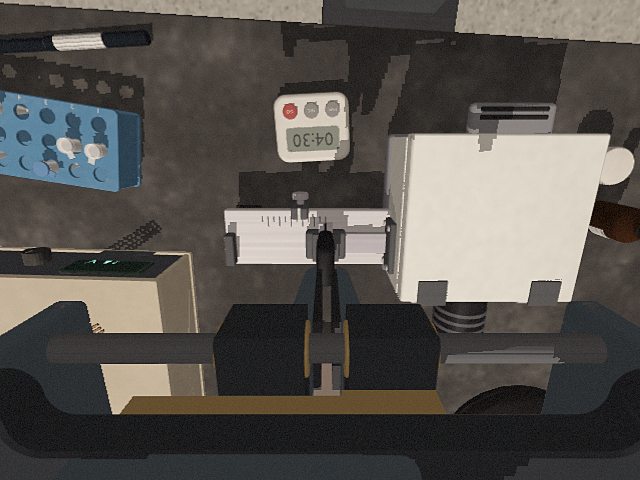

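View pics/s4.png

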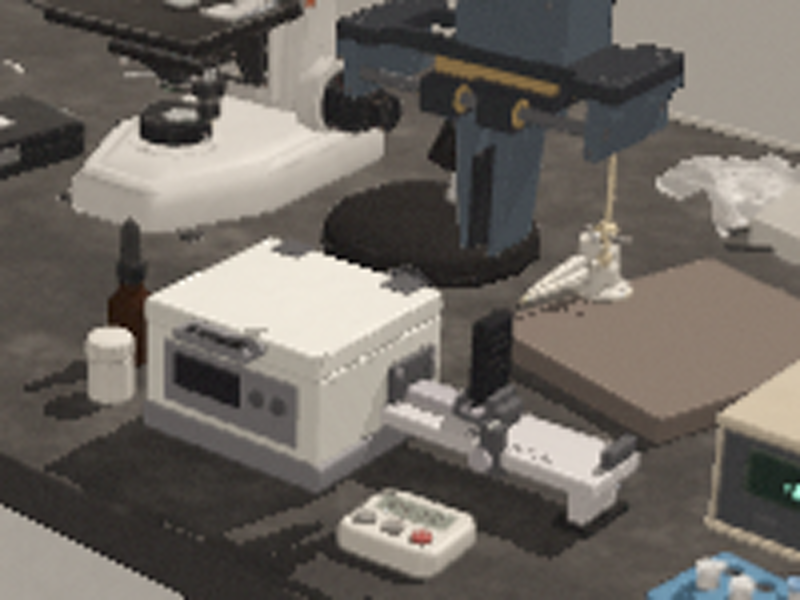

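Run:
```python
import cv2
im=cv2.imread("pics/w4.png")
cv2.imwrite("pics/w4a.png",cv2.resize(im[180:280,250:370],None,fx=6,fy=6,interpolation=cv2.INTER_CUBIC))
```

```text
(no output)
```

View pics/w4a.png

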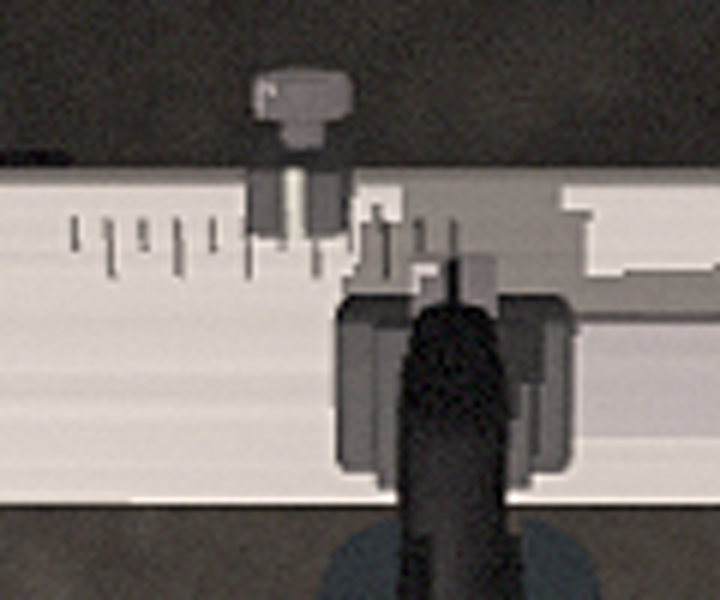

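Run:
```python
from h import *
import pickle
st=pickle.load(open("st4.pkl","rb"))
A=lambda X,Y:(250+X/6-.4,180+Y/6-.4)
c=onz("wrist",A(295,200),52,st);i=onz("wrist",A(454,280),51,st)
Rt=R.from_euler('xyz',st["ee_rot"],degrees=True).as_matrix()
print(c,i,"rel tool",Rt.T@(c-i),"index-TCP in tool",Rt.T@(i-st["ee_pos"]))
```

```text
[ 500.97983258 -169.02470803   52.        ] [ 511.26249483 -146.80732387   51.        ] rel tool [ -1.00637653 -21.61533368 -11.49390524] index-TCP in tool [122.19319826  -0.55101956 -15.8866927 ]
```

Emit:
jog_arm(plan=[0,-0.05,0,0,0,0,0,0,0,0,0,0,0,0,0,0,0.5,0,0,0], claw=4.4)

```text
time_s: 9.15
ee_pos: [528.2, -145.8, 169.5]
ee_rot: [-21.1, 89.9, -17.9]
force: [0.9, -0.7, 0.1]
gripper_width: 42.9
```

Emit:
jog_arm(plan=[1.5,0,0,0,1.5,0,0,0,1.5,0,0,0,1.5,0,0,0,1.0,0,0,0,0.9,0,0,0,0,0,0,0])

```text
time_s: 9.73
ee_pos: [526.5, -145.6, 87.8]
ee_rot: [161.5, 89.8, 164.7]
force: [-0.6, -0.0, -0.7]
gripper_width: 44.2
```

Emit:
jog_arm(plan=[0,0,0,0,0,0,0,0,0,0,0,0,0,0,0,0,0,0,0,0,0,0,0,0], claw=0, newtons=25)

```text
time_s: 10.23
ee_pos: [527.9, -146.3, 90.2]
ee_rot: [-37.9, 89.9, -34.7]
force: [-0.5, -1.7, 1.9]
gripper_width: 12.2
```

Run:
```python
from h import *
st=env.state();print(st["time_s"],st["ee_pos"],st["force"],st["gripper_width"])
im=env.grab_frame("wrist")[:,:,::-1]
cv2.imwrite("pics/w5.png",im)
```

```text
10.2333 [ 527.92869834 -146.29647187   90.1994192 ] [-0.4532824  -1.70529359  1.88909005] 12.190172444467773
```

View pics/w5.png

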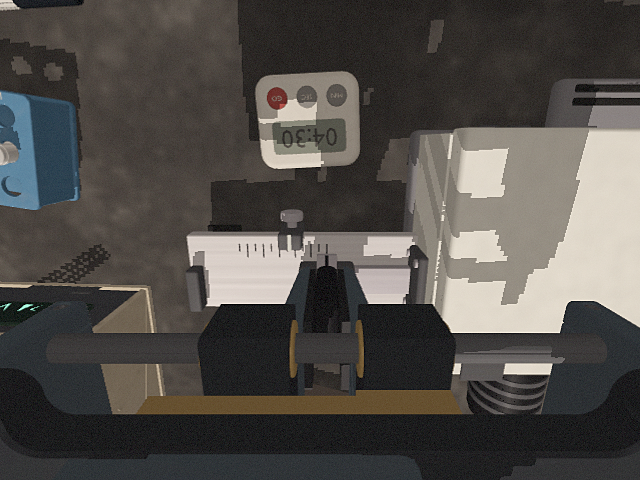

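Emit:
jog_arm(plan=[0,-0.2,0,0,0,-0.3,0,0,0,-0.3,0,0,0,-0.3,0,0,0,-0.3,0,0,0,-0.3,0,0,0,-0.3,0,0,0,-0.15,0,0,0,0,0,0,0,0,0,0])

```text
time_s: 11.12
ee_pos: [529.0, -165.9, 90.2]
ee_rot: [77.6, 89.8, 80.7]
force: [-0.1, 7.1, 5.7]
gripper_width: 12.0
```

Run:
```python
from h import *
st=env.state();print(st["time_s"],st["ee_pos"],st["force"],st["gripper_width"])
import pickle;pickle.dump(st,open("st6.pkl","wb"))
im=env.grab_frame("wrist")[:,:,::-1]
cv2.imwrite("pics/w6.png",im)
cv2.imwrite("pics/w6a.png",cv2.resize(im[190:300,270:400],None,fx=6,fy=5.4,interpolation=cv2.INTER_CUBIC))
```

```text
11.1167 [ 528.96160329 -165.90525538   90.19673661] [-0.09340553  7.13069471  5.71236584] 12.022458482253091
```

View pics/w6a.png

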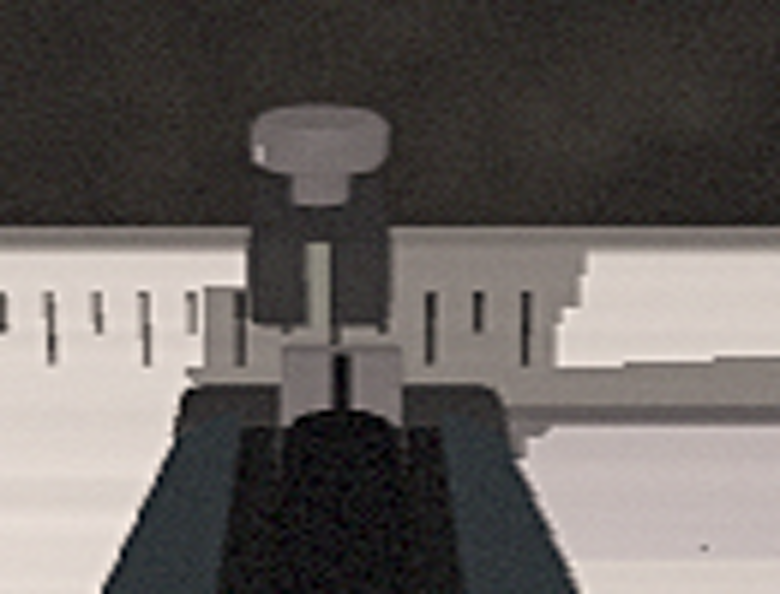

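Run:
```python
from h import *
import pickle
st=pickle.load(open("st6.pkl","rb"))
A=lambda X,Y:(270+X/6-.4,190+Y/5.4-.4)
Rt=R.from_euler('xyz',st["ee_rot"],degrees=True).as_matrix()
c=onz("wrist",A(318,280),52,st);i=onz("wrist",A(342,375),51,st)
print(Rt.T@(c-i))
g=cv2.imread("pics/w6.png",0);print(g[240,312:336]);print(g[259,315:340])
```

```text
[ -1.01355049  -2.30624797 -11.15798563]
[ 46  55  59  56  55  57  55  48  68 111 135 130 124  41  52  56  56  49
  52  51  53  53  57 110]
[128 129 105 109 114 109 110 113 114 113  56   2  26  74 117 111 109 108
 112 111 113 110 118 129 132]
```

Emit:
jog_arm(plan=[0,-0.12,0,0,0,-0.11,0,0,0,0,0,0,0,0,0,0,0,0,0,0,0,0,0,0,0,0,0,0])

```text
time_s: 11.75
ee_pos: [529.1, -168.0, 90.2]
ee_rot: [78.8, 89.8, 82.0]
force: [-0.6, 6.8, 5.5]
gripper_width: 11.8
```

Run:
```python
from h import *
st=env.state();print(st["time_s"],st["ee_pos"],st["force"],st["gripper_width"])
im=env.grab_frame("wrist")[:,:,::-1]
cv2.imwrite("pics/w7.png",im)
cv2.imwrite("pics/w7a.png",cv2.resize(im[190:300,270:400],None,fx=6,fy=5.4,interpolation=cv2.INTER_CUBIC))
g=cv2.imread("pics/w7.png",0);print(g[240,312:336]);print(g[259,315:340])
im=env.grab_frame("scene")[:,:,::-1]
cv2.imwrite("pics/s7.png",cv2.resize(im[160:310,280:480],None,fx=4,fy=4,interpolation=cv2.INTER_CUBIC))
```

```text
11.75 [ 529.08087131 -168.0022238    90.19605131] [-0.56000097  6.77919225  5.48497664] 11.779827276253002
[215 210 116  38  53  55  58  49  57  54  50  52  67 125 132 127 103  44
  47  57  52  51  53  56]
[133 124 110 111 110 111 110 107 112 110  60   4  22  74 119 114 113 113
 109 108 112 109 120 135 133]
```

View pics/w7a.png

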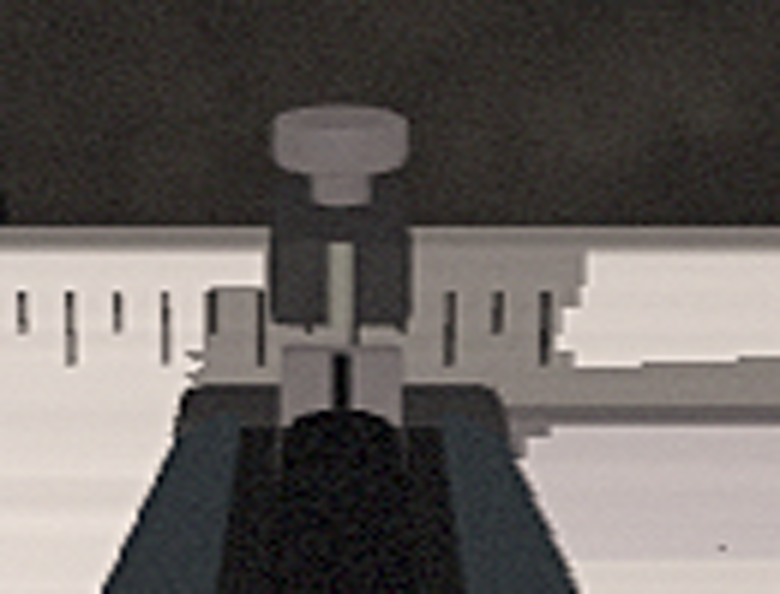

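View pics/s7.png

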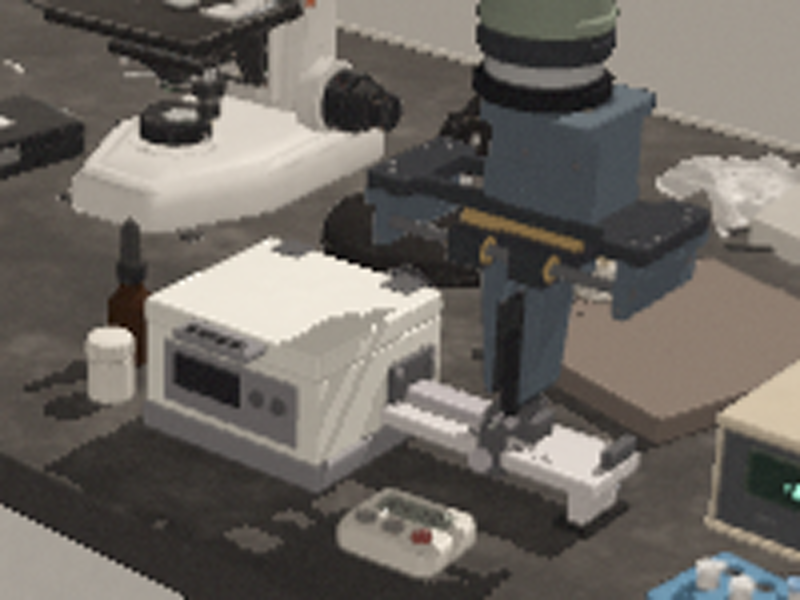

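Emit:
jog_arm(plan=[0,0,0,0,0,0,0,0,0,0,0,0,0,0,0,0,0,0,0,0,0,0,0,0])

```text
time_s: 12.35
ee_pos: [529.1, -168.0, 90.2]
ee_rot: [79.5, 89.8, 82.7]
force: [-1.0, 6.2, 4.4]
gripper_width: 11.8
```

Run:
```python
from h import *
cv2.imwrite("pics/w8.png",env.grab_frame("wrist")[:,:,::-1])
g=cv2.imread("pics/w8.png",0);print(g[240,312:336]);print(g[259,315:340])
print(env.state()["gripper_width"],env.job_done())
```

```text
[212 209 119  39  51  61  57  57  56  60  57  51  74 122 136 130 104  47
  54  54  52  51  51  52]
[133 129 110 110 110 111 111 111 113 104  62  13  20  71 116 113 111 111
 111 110 110 109 114 134 128]
the job is handed in; nothing more can be done
11.932178256511332 None
```

I shut the lid, then drew the shutter to the cursor's mark. I handed the job in at about 12.4 s with the gripper still holding the tab.

- **Lid:** I pushed it down along its arc with the closed fingertips, at about 0.3 rad/s near the end. It met its stop with about 19 N and looks shut in both later scene pictures.
- **Shutter:** I gripped the tab with 25 N (opening about 12 mm) and pulled it out about 22 mm. The first stop was about 2.3 mm short, so I added that much.
- **Last checks:** The index and cursor lines are within about 0.2 pixel of each other in the wrist picture (roughly 0.1 mm). They stayed there for 0.6 s more, with about 6 N of spring pull still felt.
- **Bystanders:** The timer, canister and dropper bottle look unmoved in the last scene picture. I did not recheck the carton, marker pen or pencil, but the arm never came near them after the start.
- **Not seen directly:** The vial is hidden under the shut lid, and I did not measure the cursor for movement.

No check failed or disagreed.

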